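# Call the inspector and point out the odd bushing

### The job

Press the red button on the call box right down and let it go, to call the inspector. Then point at the one brass bushing among the steel ones: bring the fingertips straight above the middle of it, one or two centimetres over its top, and stay there, still pointing when you finish. Do not touch the bushings or the can, and do not point at a steel bushing.

Things in the scene. Friction and masses are not known exactly. Their poses are not given: they have to be found in the camera images.
- tray: shallow open blue plastic tray, 180 x 180 mm, fixed to the bench, rim 16 mm above the bench, floor 5 mm thick; origin at the centre of its underside, x and y along its sides. It holds four bushings in a 2 x 2 pattern about 76 mm apart; which one stands in which corner varies
- brass_bushing: the odd one out, the only yellow brass bushing: flanged bushing standing upright, loose, on the tray floor: sleeve 36 mm in outer diameter with an open 20 mm bore, 36 mm high overall, flange at its foot 50 mm in diameter and 6 mm thick; origin at the centre of its underside, z up
- brass_bushing_top (a point): centre of the open top end of the brass bushing, 36 mm above its origin, about 41 mm above the bench; z up
- steel_bushing_a: one of three grey steel bushings of the same size: flanged bushing standing upright, loose, on the tray floor: sleeve 36 mm in outer diameter with an open 20 mm bore, 36 mm high overall, flange at its foot 50 mm in diameter and 6 mm thick; origin at the centre of its underside, z up
- steel_bushing_a_top (a point): centre of its open top end, 36 mm above its origin; z up
- steel_bushing_b: one of three grey steel bushings of the same size: flanged bushing standing upright, loose, on the tray floor: sleeve 36 mm in outer diameter with an open 20 mm bore, 36 mm high overall, flange at its foot 50 mm in diameter and 6 mm thick; origin at the centre of its underside, z up
- steel_bushing_b_top (a point): centre of its open top end, 36 mm above its origin; z up
- steel_bushing_c: one of three grey steel bushings of the same size: flanged bushing standing upright, loose, on the tray floor: sleeve 36 mm in outer diameter with an open 20 mm bore, 36 mm high overall, flange at its foot 50 mm in diameter and 6 mm thick; origin at the centre of its underside, z up
- steel_bushing_c_top (a point): centre of its open top end, 36 mm above its origin; z up
- callbox: inspector call box fixed to the bench: yellow plastic, 130 (x) x 100 (y) x 45 mm high, grey cover plate, with a small amber lamp 26 mm in diameter at its +x end, 46 mm from the centre, its top 73 mm above the bench; origin at the centre of its underside. The tray and the call box may stand on either side of the bench
- call_top (a point): centre of the upper face of the round red push button on top of the call box (36 mm in diameter, in a black collar 52 mm in diameter; face 68 mm above the bench and 10 mm above the collar, 66 mm from the lamp's axis); the button goes straight down
- call (a joint): travel of the red button in m: 0 released, 0.006 fully down; springs back up when let go; about 5 N presses it right down
- can: loose white-and-metal can standing upright between tray and call box, 60 mm in diameter, 100 mm high; origin at the centre of its underside
Mind the look-alikes: they are no part of the job. Of the things like the callbox, leave any that is blue or pink; of the rest the smaller one is meant.

How it is judged (in metres and radians):
On the way, in this order (a step that is already met when the one before it is completed fails the run):
1. the red button is pressed down (value of joint call above 0.004 m), for 0.1 s.
2. the tool points at the brass bushing from just above it and stays for a second, with the button released (horizontal distance between the grasp point and brass_bushing_top below 0.015 m and z of the grasp point in the frame of brass_bushing_top between 0.018 and 0.065 m and value of joint call below 0.0015 m), for 1 s.
At the end, for the whole second after the job is handed in: the TCP is still within 15 mm sideways of the brass bushing's top centre and 18 to 65 mm above it, the button is released (under 1.5 mm), no bushing has moved by 5 mm and the can by 10 mm (all of step 2 and distance of each of brass_bushing, steel_bushing_a, steel_bushing_b, steel_bushing_c from where it was at the start of the episode below 0.005 m and distance of can from where it was at the start of the episode below 0.01 m); the robot touches nothing.
It fails at once if a bushing is touched (contact force between any of the fingers, the arm and brass_bushing above 0.3 N or contact force between any of the fingers, the arm and steel_bushing_a above 0.3 N or contact force between any of the fingers, the arm and steel_bushing_b above 0.3 N or contact force between any of the fingers, the arm and steel_bushing_c above 0.3 N).
It fails at once if a bushing is moved by more than 5 mm (distance of any of brass_bushing, steel_bushing_a, steel_bushing_b, steel_bushing_c from where it was at the start of the episode above 0.005 m).
It fails at once if the can is touched or moved by more than 10 mm (contact force between any of the fingers, the arm and can above 0.3 N or distance of can from where it was at the start of the episode above 0.01 m).
It fails at once if the tool points at a steel bushing: TCP within 12 mm of its axis and less than 60 mm above its top ((horizontal distance between the grasp point and steel_bushing_a_top below 0.012 m and z of the grasp point in the frame of steel_bushing_a_top below 0.06 m) or (horizontal distance between the grasp point and steel_bushing_b_top below 0.012 m and z of the grasp point in the frame of steel_bushing_b_top below 0.06 m) or (horizontal distance between the grasp point and steel_bushing_c_top below 0.012 m and z of the grasp point in the frame of steel_bushing_c_top below 0.06 m)).
It also fails if it takes over 42 s, if anything falls off the work surface, if the arm or the gripper's body presses on something with over 40 N, if the wrist force passes 120 N, or if a joint passes its speed limit or range.

### The arm

A 6-joint arm with a two-finger parallel gripper is mounted at the origin on the work surface. World frame = base frame: x ahead of the robot, y to its left, z up, the work surface at z = 0. Lengths are in mm, angles in rad, forces in N, time in s.
With the tool pointing down it reaches from about 350 to 975 mm from the base axis. Payload 7.1 kg.
Tool frame: the origin (TCP) lies between the finger pads, 19 mm behind the fingertips; this is the grasp point; z points along the fingers, y is the line along which they close (so a half turn about z gives the same grasp; the last joint's range is limited). The gripper opens to 88 mm and grips with 3 to 60 N. Pads are 20 mm wide; open, the fingers measure 115 mm over their backs; the gripper's body (75 mm by 178 mm) begins 61 mm behind the grasp point.
Start: joints at [-1.309, 0.423, 1.63, -0, 1.089, -0.019], TCP at [173.221, -600.499, 241.375] pointing down, gripper open.
Joint ranges: [-3, 3], [-0.9, 2.11], [0.09, 2.58], [-1.31, 4.45], [0.11, 2.69], [-2.54, 2.54]. Speed limits (rad/s): [2.39, 2.39, 3.01, 3.14, 3.14, 3.14].

### API

Orientations are given as a rotation vector (axis times angle).
In Python, from workcell import ctrl, viewer, ticket, models gives the robot as it stands.
- The arm moves only by the tool play_rows, never from a script. Its arguments are lists of equal length, an entry for each row: "dp": the shift along the world's x, y, z in mm, a list of three; "yaw": the turn about the world's z in degrees. In form: {"dp": [[tx, ty, tz], ...], "yaw": [yaw, ...]}. A call has 1 to 8 rows; each row shifts and turns the commanded pose from where the row before left it; what a row does not reach is not made up. A row lasts 1/12 s, in which the tool goes at most 41.7 mm and 7.16 degrees, less where a joint would pass 70% of its speed; a pose out of reach is approached as far as the arm can. A call is refused whole if a number of a shift passes 41.7 or a number of a turn 7.16, either way. A call with a gripper value outside its range is refused whole. "gripper" is the closure, from 0 (fully open) to 1 (shut), set as the call begins (left out, the last holds). The fingers move at their own pace and stop on an object; the grip force is fixed at half the most. Time passes only in rows, so rows that do not move let the fingers close. It gives the time, the measured TCP pose, the force, the opening and the grip force at its end, in the units of the state.
- ctrl.get_obs(): the state, without advancing time (a new reading comes with each control period).
- viewer.get_image(name): name is "side" or "top" or "wrist"; returns a dict with "pixels" (420x560x3 uint8, red, green, blue), "range_z" (420x560 float32, mm along the optical axis (not along the pixel's ray), 0 where there is no reading), "fx", "fy", "cx", "cy" (pixels), "dist_coeffs" ([k1, k2, p1, p2, k3] as OpenCV has them; the pictures are not rectified), "T" (4x4, takes a point from camera to world coordinates); the wrist camera has in their place "hand_eye" (4x4, takes a point from camera to tool coordinates, whose origin is the TCP and whose axes are the flange's). Camera axes: x right, y up, looking along -z (the intrinsics and any distortion apply to the point x, -y, -z); pixel columns grow to the right and rows downward; lengths in mm; the calibration is good to about 2 mm. A picture is of the moment at which its call begins: read the wrist's pose just before it.
- ticket.close_job(): hands the job in; it is judged then, once.
Trained networks look in a picture, given as the dict that the camera call returned (one of the last four; its "shot" number tells which), for a name from the list of things; names that differ only in an ending like _2 or _b are one class to them, and where a whole thing is asked for, a point or a joint stands for the part that bears it (a point fixed in the world has none). Each returns a list of dicts, best first, with "conf" (0 to 1); they miss things now and then, are a little off and sometimes report something else, mostly with a low value. They report only what shows in the picture. A call takes as long as a camera call. They do not tell look-alikes from the thing itself.
- models.look_for(picture, name): "bbox" ([centre column, centre row, width, height] in pixels, round what is visible of it).
- models.landmark_of(picture, name): "location" ([column, row] in pixels: a listed point, or the origin of a listed thing).
The state is a dict: "t": time; "qpos": joint angles; "qvel": joint speeds; "joint_torque": joint torques, N m; "ee_pos": TCP position; "orientation": TCP orientation; "ft_force": force on the tool from outside, world axes, zero at the start; "moment": the same for the moment, N m; "width": finger opening in mm; "grasp_force": force on a finger pad.
Only numpy, scipy, OpenCV 4.12 (cv2) and the standard library are available. Lean on these libraries where they do the work, as an engineer would, in place of code of your own. Each camera call takes 0.05 s, during which the arm holds its last target. There are 200 camera calls.

## Working session

There is one attempt and no reset: what is moved stays moved. The work goes in short steps, Python scripts to look and compute and a tool call to move; the robot and the scene stay as the last step left them, time stands still between calls to the robot, and variables do not carry over. Pictures are saved under pics/ and viewed, at most 10 in all, crops included, and the job is handed in when it is done.

Besides the shell and the picture viewer there is one more tool, called after "Request:" as name(argument=value, ...) on one line, values as JSON. play_rows: Moves the arm, as the interface text tells. Its arguments: {"type":"object","properties":{"dp":{"type":"array"},"yaw":{"type":"array"},"gripper":{"type":"number"}},"required":["dp","yaw"]}

```bash
mkdir -p pics; cat > h.py <<'E'
import numpy as np, cv2
from workcell import ctrl, viewer, ticket, models
from scipy.spatial.transform import Rotation as R
def T_of(im,obs=None):
    if "T" in im: return np.array(im["T"])
    W=np.eye(4); W[:3,:3]=R.from_rotvec(obs["orientation"]).as_matrix(); W[:3,3]=obs["ee_pos"]
    return W@np.array(im["hand_eye"])
def ray(im,uv,T):
    K=np.array([[im["fx"],0,im["cx"]],[0,im["fy"],im["cy"]],[0,0,1.]])
    p=cv2.undistortPoints(np.array([[uv]],float),K,np.array(im["dist_coeffs"],float))[0,0]
    return T[:3,:3]@np.array([p[0],-p[1],-1.]),T[:3,3]
def at_z(im,uv,z,T):
    d,o=ray(im,uv,T); return o+d*(z-o[2])/d[2]
def depth(im,uv,T):
    d,o=ray(im,uv,T); c,r=np.round(uv).astype(int)
    return o+d*im["range_z"][r,c]
def save(im,n,crop=None,s=1):
    p=im["pixels"][...,::-1]
    if crop: p=p[crop[1]:crop[3],crop[0]:crop[2]]
    cv2.imwrite(n,cv2.resize(p,None,fx=s,fy=s,interpolation=cv2.INTER_CUBIC))
E
python3 - <<'E'
from h import *
for n in ["top","side"]:
    im=viewer.get_image(n); T=T_of(im); save(im,f"pics/{n}.png")
    for k,z in [("callbox",0),("call_top",68),("brass_bushing_top",41),("steel_bushing_a_top",41),("can",0),("tray",0)]:
        for r in models.landmark_of(im,k):
            if r["conf"]>.2: print(n,k,round(r["conf"],2),np.round(r["location"]),at_z(im,r["location"],z,T).round(),depth(im,r["location"],T).round())
print(ctrl.get_obs()["t"])
E
```

```text
top callbox 0.9 [308. 209.] [ 568. -220.    0.] [ 556. -217.   73.]
top callbox 0.87 [429. 233.] [ 500. -593.    0.] [ 491. -571.   79.]
top callbox 0.84 [349. 274.] [ 371. -346.    0.] [ 368. -336.   80.]
top callbox 0.77 [265. 156.] [729. -85.   0.] [710. -88.  71.]
top call_top 0.7 [439. 237.] [ 482. -605.   68.] [ 479. -599.   87.]
top call_top 0.67 [258. 156.] [711. -69.  68.] [711. -69.  68.]
top call_top 0.52 [349. 283.] [ 344. -339.   68.] [ 343. -335.   94.]
top call_top 0.42 [310. 208.] [ 557. -224.   68.] [ 557. -224.   69.]
top brass_bushing_top 0.5 [143. 222.] [510. 272.  41.] [514. 279.  17.]
top steel_bushing_a_top 0.5 [174. 200.] [580. 180.  41.] [587. 188.   5.]
top can 0.89 [229. 228.] [502.  16.   0.] [490.   5. 100.]
top tray 0.72 [172. 201.] [581. 194.   0.] [574. 186.  41.]
top tray 0.71 [162. 209.] [557. 225.   0.] [556. 224.   4.]
side callbox 0.8 [208. 249.] [738. -85.   0.] [718. -47.  47.]
side callbox 0.78 [288. 224.] [ 567. -227.   -0.] [ 555. -181.   48.]
side callbox 0.71 [364. 207.] [ 380. -350.   -0.] [ 378. -285.   60.]
side callbox 0.63 [337. 147.] [ 506. -607.    0.] [ 497. -534.   52.]
side call_top 0.65 [296. 210.] [ 543. -213.   68.] [ 543. -211.   70.]
side call_top 0.6 [381. 184.] [ 348. -377.   68.] [ 348. -348.   92.]
side call_top 0.58 [285. 299.] [499.  56.  68.] [503.  41.  46.]
side call_top 0.55 [213. 232.] [717. -83.  68.] [716. -82.  69.]
side call_top 0.5 [351. 126.] [ 473. -637.   68.] [ 469. -600.   92.]
side brass_bushing_top 0.63 [248. 393.] [514. 266.  41.] [517. 258.  22.]
side steel_bushing_a_top 0.86 [228. 340.] [589. 169.  41.] [589. 170.  42.]
side can 0.79 [287. 302.] [504.  15.   0.] [498.  39.  34.]
side can 0.37 [229. 343.] [595. 152.   0.] [587. 170.  32.]
side tray 0.83 [238. 381.] [550. 230.   0.] [548. 233.   8.]
0.7
```

View pics/top.png

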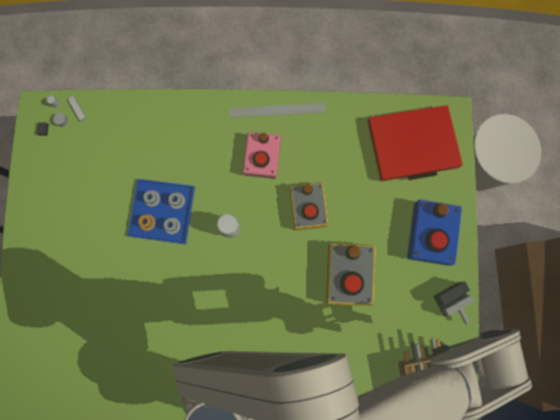

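View pics/side.png

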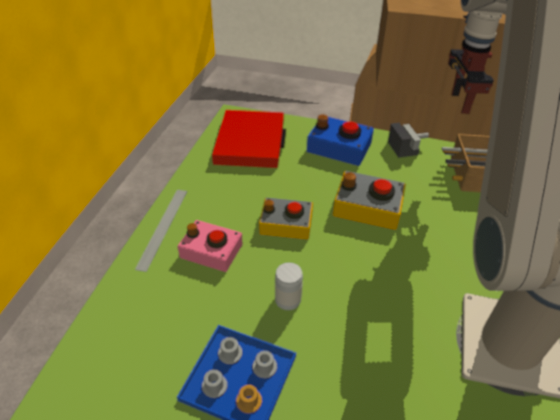

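The top view shows four call boxes: blue (436,232), pink (262,155), and two yellow ones, large at (351,274) and small at (308,206). Blue and pink are ruled out, so the smaller yellow one at (308,206) is meant, with its button at about (310,211). The brass bushing is the orange ring at top (147,222), side (249,398). I'll measure both and confirm in one enlarged crop.

```bash
cat > m.py <<'E'
from h import *
def blob(im,box,red,mask=None):
    x0,y0,x1,y1=box
    hsv=cv2.cvtColor(im["pixels"],cv2.COLOR_RGB2HSV)[y0:y1,x0:x1].astype(int)
    H,S,V=hsv[...,0],hsv[...,1],hsv[...,2]
    m=((H<5)|(H>174))&(S>150)&(V>90) if red else (H>8)&(H<28)&(S>90)&(V>60)
    ys,xs=np.nonzero(m); return xs+x0,ys+y0
E
python3 - <<'E'
from m import *
im=viewer.get_image("top"); T=T_of(im)
for nm,b,red,z in [("btn",(298,198,322,222),1,68),("brass",(137,212,158,233),0,41),("bigbtn",(338,268,368,298),1,94)]:
    xs,ys=blob(im,b,red); P=np.array([depth(im,(x,y),T) for x,y in zip(xs,ys)])
    print(nm,len(xs),xs.mean(),ys.mean(),P[:,2].max().round(),at_z(im,(xs.mean(),ys.mean()),z,T).round(1),
      "top pts",P[P[:,2]>z-5].mean(0).round(1) if (P[:,2]>z-5).any() else 0, np.ptp(P[P[:,2]>z-5],axis=0).round() if (P[:,2]>z-5).any() else 0)
a=im["pixels"][180:310,280:390,::-1]; b=im["pixels"][170:250,120:250,::-1]
a=cv2.resize(a,(338,400),interpolation=cv2.INTER_CUBIC); b=cv2.resize(b,(455,280),interpolation=cv2.INTER_CUBIC)
c=np.zeros((400,793,3),np.uint8); c[:,:338]=a; c[:280,338:]=b; cv2.imwrite("pics/crop.png",c)
E
```

```text
btn 46 310.9782608695652 210.82608695652175 77.0 [ 550.6 -226.5   68. ] top pts [ 550.6 -226.1   69.7] [28. 26. 13.]
brass 168 146.41666666666666 222.14880952380952 49.0 [510.  261.5  41. ] top pts [513.6 267.5  41.7] [34. 34. 12.]
bigbtn 188 352.8404255319149 283.11170212765956 1579.0 [ 343.2 -346.3   94. ] top pts [ 343.1 -345.2  102.7] [  50.  219. 1490.]
```

View pics/crop.png

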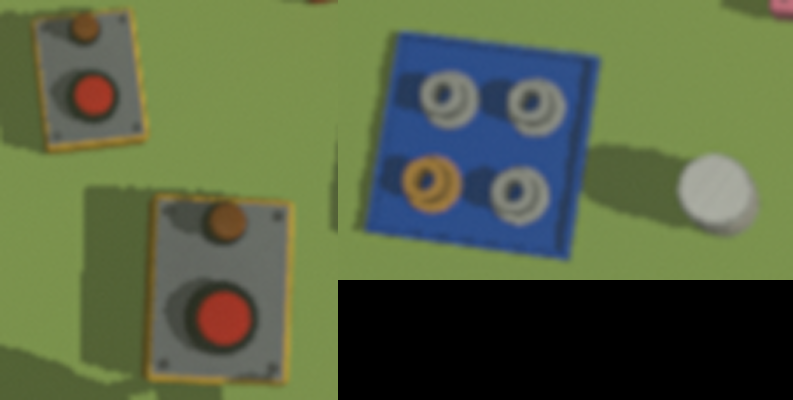

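The crop matches: the small yellow box has its red button at about 68 mm height (550,-226), and brass is the near-left bushing of the tray at about (513,267). I'll close the gripper and go above the button.

Request:
play_rows(dp=[[27, 26, 0], [27, 26, 0], [27, 26, 0], [27, 26, 0], [27, 26, 0], [27, 26, 0], [27, 26, 0], [27, 26, 0]], yaw=[0, 0, 0, 0, 0, 0, 0, 0], gripper=1)

```text
t: 1.42
ee_pos: [390.3, -391.1, 241.6]
orientation: [3.11, 0.439, 0.0]
ft_force: [-0.5, -1.7, -0.6]
width: 37.9
grasp_force: 0.0
```

Request:
play_rows(dp=[[27, 27, -10], [27, 27, -10], [27, 27, -10], [27, 27, -10], [27, 27, -10], [22, 28, -10], [0, 0, 0], [0, 0, 0]], yaw=[0, 0, 0, 0, 0, 0, 0, 0])

```text
t: 2.08
ee_pos: [546.8, -227.9, 180.7]
orientation: [-3.109, -0.445, 0.002]
ft_force: [-0.3, -0.2, 0.6]
width: 0.6
grasp_force: 0.0
```

```bash
python3 - <<'E'
from m import *
o=ctrl.get_obs(); im=viewer.get_image("wrist"); T=T_of(im,o); save(im,"pics/w1.png")
print(o["t"],np.round(o["ee_pos"],1),o["width"])
xs,ys=blob(im,(0,0,560,420),1); P=np.array([depth(im,(x,y),T) for x,y in zip(xs,ys)])
s=(np.hypot(P[:,0]-550,P[:,1]+226)<40)&(abs(P[:,2]-68)<4)
print(s.sum(),P[s].mean(0).round(1),np.ptp(P[s],axis=0).round(),((P[s].max(0)+P[s].min(0))/2).round(1))
for r in models.landmark_of(im,"call_top"): print(r["conf"],r["location"],at_z(im,r["location"],68,T).round(1))
E
```

```text
2.0833 [ 546.8 -227.9  180.7] 0.564282699157271
1355 [ 551.8 -224.9   67.8] [35. 35.  6.] [ 551.3 -225.3   67.1]
0.97 [269.4, 214.3] [ 548.5 -224.6   68. ]
```

View pics/w1.png

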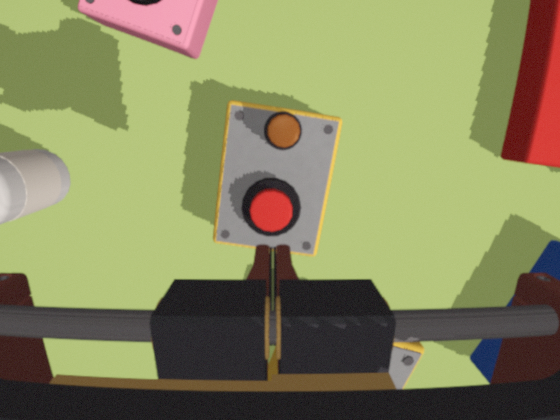

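The wrist view shows the red button at (270,210), 35 mm wide, on the small yellow box. The measured centre is (551,-225,68). I'll press it now.

Request:
play_rows(dp=[[4, 3, -25], [0, 0, -25], [0, 0, -25], [0, 0, -10], [0, 0, -5], [0, 0, -5], [0, 0, -4], [0, 0, 0]], yaw=[0, 0, 0, 0, 0, 0, 0, 0])

```text
t: 2.85
ee_pos: [550.4, -227.4, 83.1]
orientation: [3.11, 0.439, 0.001]
ft_force: [-3.5, -1.0, 4.0]
width: 0.3
grasp_force: 2.0
```

Request:
play_rows(dp=[[0, 0, -2], [0, 0, -2], [0, 0, 0], [0, 0, 0], [0, 0, 0]], yaw=[0, 0, 0, 0, 0])

```text
t: 3.27
ee_pos: [550.8, -227.2, 81.3]
orientation: [3.109, 0.44, 0.002]
ft_force: [-6.9, -0.7, 21.2]
width: 0.5
grasp_force: 10.4
```

21 N: the button is fully down and has been held for about 0.3 s. I'll lift and cross well above the can.

Request:
play_rows(dp=[[0, 0, 10], [0, 0, 30], [0, 0, 40], [0, 0, 40], [0, 30, 20], [-4, 38, 0], [-3, 40, 0], [-3, 40, 0]], yaw=[0, 0, 0, 0, 0, 0, 0, 0])

```text
t: 3.93
ee_pos: [540.5, -77.1, 219.8]
orientation: [3.11, 0.438, 0.005]
ft_force: [1.2, 0.6, -0.1]
width: 0.4
grasp_force: 0.0
```

Request:
play_rows(dp=[[-3, 40, 0], [-3, 40, 0], [-3, 40, 0], [-3, 40, 0], [-3, 40, 0], [-3, 40, 0], [-3, 40, 0], [-3, 40, 0]], yaw=[0, 0, 0, 0, 0, 0, 0, 0])

```text
t: 4.6
ee_pos: [515.9, 244.0, 219.2]
orientation: [-3.11, -0.44, -0.002]
ft_force: [1.5, 0.7, -0.4]
width: 0.6
grasp_force: 0.0
```

Request:
play_rows(dp=[[-3, 25, -20], [0, 0, -20], [0, 0, 0], [0, 0, 0]], yaw=[0, 0, 0, 0])

```text
t: 4.93
ee_pos: [512.5, 266.6, 178.0]
orientation: [3.11, 0.441, -0.003]
ft_force: [0.1, 0.0, 0.7]
width: 0.2
grasp_force: 0.0
```

```bash
python3 - <<'E'
from m import *
o=ctrl.get_obs(); im=viewer.get_image("wrist"); T=T_of(im,o); save(im,"pics/w2.png")
print(o["t"],np.round(o["ee_pos"],1),o["ft_force"])
xs,ys=blob(im,(0,0,560,420),0); P=np.array([depth(im,(x,y),T) for x,y in zip(xs,ys)])
s=(np.hypot(P[:,0]-513,P[:,1]-267)<40)&(abs(P[:,2]-41)<4)
if s.any(): print(s.sum(),xs[s].mean(),ys[s].mean(),P[s].mean(0).round(1),np.ptp(P[s],axis=0).round(),((P[s].max(0)+P[s].min(0))/2).round(1))
for r in models.landmark_of(im,"brass_bushing_top"): print(r["conf"],r["location"],at_z(im,r["location"],41,T).round(1))
im=viewer.get_image("top");T=T_of(im)
P=depth(im,(311,211),T);print("btn",P)
E
```

```text
4.9333 [512.5 266.6 178. ] [0.11488304 0.02128823 0.67112695]
748 270.7553475935829 207.20053475935828 [514.2 268.8  40.3] [33. 35.  5.] [513.8 268.5  39.7]
0.65 [268.2, 210.9] [510.5 270.1  41. ]
btn [ 549.66465284 -226.44000726   70.72473709]
```

View pics/w2.png

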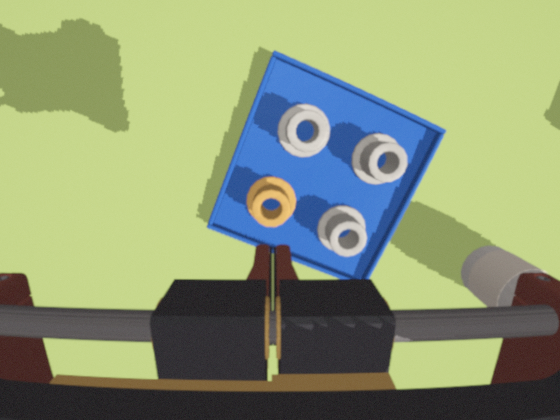

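The brass bushing is at (271,207) in the wrist view, top centre (514,269,40), and the button is back up. I'll descend to about z 76, which puts the fingertips about 16 mm above its top, and hold there.

Request:
play_rows(dp=[[1, 2, -25], [0, 0, -25], [0, 0, -20], [0, 0, -15], [0, 0, -10], [0, 0, -5], [0, 0, 0], [0, 0, 0]], yaw=[0, 0, 0, 0, 0, 0, 0, 0])

```text
t: 5.75
ee_pos: [514.9, 268.5, 79.2]
orientation: [-3.11, -0.439, -0.002]
ft_force: [0.8, -0.1, 0.9]
width: 0.6
grasp_force: 0.0
```

Request:
play_rows(dp=[[0, 0, 0], [0, 0, 0], [0, 0, 0], [0, 0, 0], [0, 0, 0], [0, 0, 0], [0, 0, 0], [0, 0, 0]], yaw=[0, 0, 0, 0, 0, 0, 0, 0])

```text
t: 6.42
ee_pos: [514.2, 268.5, 78.4]
orientation: [3.111, 0.44, -0.0]
ft_force: [0.4, -0.0, 0.4]
width: 0.7
grasp_force: 0.0
```

Request:
play_rows(dp=[[0, 0, 0], [0, 0, 0], [0, 0, 0], [0, 0, 0], [0, 0, 0], [0, 0, 0], [0, 0, 0], [0, 0, 0]], yaw=[0, 0, 0, 0, 0, 0, 0, 0])

```text
t: 7.08
ee_pos: [514.2, 268.5, 78.3]
orientation: [3.111, 0.44, -0.0]
ft_force: [0.0, 0.5, -0.1]
width: 0.5
grasp_force: 0.0
```

```bash
python3 -c "
from workcell import ticket
print(ticket.close_job())"
```

```text
the job is handed in; nothing more can be done
None
```

I pressed the red button on the small yellow call box fully down and let it spring back. The fingertips are now pointing about 18 mm above the brass bushing and holding still, and the job is handed in; no verdict came back.

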